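# Shut the paint shaker's guard under a latched stop, then reset the stop

## Task

The paint shaker's guard door has been left open. First press the big mushroom stop button down until it stays down by itself; then, with the stop still down, push the guard door fully shut so that it stays on its catch; then turn the stop's knob clockwise until it comes free and, let go, stands fully up again. Never press the start button, and do not shift the tape rolls, the spray can or the carton.

Things in the scene. Friction and masses are not known exactly. Their poses are not given: they have to be found in the camera images.
- stopbox: Stop station, fixed to the counter: grey wedge-shaped console 132 mm deep, 110 mm wide, its 110 x 125 mm top face sloping down towards its front at 0.5 rad (29 degrees) from level. Origin: on the counter, under the centre of the sloping face, which lies 80 mm above the origin; x points to its rear (high side), z up. It carries the black mushroom stop. Told from the start station by the mushroom; the two may swap places.
- stop_grip (a point): Grip centre of the stop's knob. The stop is a 64 mm round black mushroom cap, with a raised grip bar across it, 56 mm long, 20 mm wide, 28 mm high above the cap, top edges rounded. This point lies on the stop's axis, 12 mm below the bar's top and 16 mm above the cap's top (47 mm above the sloping face when the stop is up). Its z axis points out of the sloping face along the stop's axis, its x axis along the bar's length, its y axis across the bar; it moves with the cap.
- stop (a joint): How far the stop is pressed in along its axis, m: 0 up, 0.014 hard stop. The spring takes 3 N at the start and 8 N at the bottom; with the latch 5 N at the start, rising to a peak of about 8 N, until the latch clicks at about 0.0125; let go after the click, it stays at about 0.012, let go before, it springs back up. Pulling does not free it; only turning does, and then it springs up to 0 as soon as it is let go.
- stop_knob (a joint): Turn of the stop's cap and bar about the stop's axis, rad, growing clockwise as seen from outside looking onto the sloping face. It stays where it is left (friction about 0.15 N m; about 0.25 N m from 1.45 on, where it draws the latch). It starts between 0 and 0.3; the latch is free from about 1.8; hard stop at 2.3. The whole turn is more than most wrists make in one grasp: let go and take the bar anew part-way.
- startbox: Start station, fixed: the same grey wedge console as the stop station, but with the start button in place of the mushroom. Origin and axes as for the stop station.
- start (a joint): Start button, a flat round black button of 40 mm diameter standing 12 mm out of its sloping face; pressed-in travel, m, 0 to 0.006. Must not be pressed.
- shaker: Paint shaker, fixed: grey steel cabinet 250 mm deep, 280 mm wide, 230 mm high, open at the front, a paint can clamped inside. Origin: on the counter under the middle of its front edge; x points to its rear, y to its left (seen from the robot), z up.
- guard (a joint): Opening angle of the guard door, rad; 0 is fully shut, and it opens towards the robot; it starts between 0.5 and 0.95. From 0.09 on a spring buffer pushes back, from 0.06 a spring catch resists as well (about 7 N in all, pushing at guard_push), and past about 0.02 the catch draws it to 0 and holds it. If not pushed past the catch it springs back open. Hinge friction is small.
- guard_push (a point): Good place to push the guard door: on its outer face, 35 mm from its free edge and 31 mm under its top edge, which is at a height of 226 mm, 4 mm under the cabinet's top. Its x axis points into the door (square to the face, the way to push), z up. The door is a grey panel 280 mm wide, 15 mm thick with a black window; its pull block (70 mm high, 28 mm out from the hinge plane) is lower, at heights of 50 to 120 mm near the free edge.
- guard_hinge (a point): Point on the guard door's upright hinge line (left front edge of the cabinet), at the height of guard_push; guard_push lies 245 mm from it along the door. The door's x axis at this point is the same as at guard_push.
- tape_mid (a point): Bystander: two tan tape rolls stuck together, 100 mm across, 50 mm high; centre.
- spraycan_mid (a point): Bystander: white spray can, 66 mm across, 190 mm high; centre.
- pads_mid (a point): Bystander: small carton 70 x 110 x 40 mm; centre.

How it is judged:
By the outcome, as a careful person would: the job done as asked, in the order asked, and still so for the second after the job is handed in, with the robot touching nothing.
It also fails if it takes over 67 s, if anything falls off the work surface, if the arm or the gripper's body presses on something with over 40 N, if the wrist force passes 120 N, or if a joint passes its speed limit or range.

## Robot

A 7-joint arm with a two-finger parallel gripper is mounted at the origin on the work surface. World frame = base frame: x ahead of the robot, y to its left, z up, the work surface at z = 0. Lengths are in m, angles in rad, forces in N, time in s.
With the tool pointing down it reaches from about 0.35 to 0.9 m from the base axis. Payload 19.9 kg.
Tool frame: the origin (TCP) lies midway between the tips of the shut fingers; the grasp point (between the pads) lies 19 mm behind it; z points along the fingers, y is the line along which they close (so a half turn about z gives the same grasp; the last joint's range is limited). The gripper opens to 94 mm and grips with 3 to 60 N. Pads are 16 mm wide; open, the fingers measure 119 mm over their backs; the gripper's body (75 mm by 177 mm) begins 78 mm behind the grasp point.
Start: joints at [1.179, 0.417, -0.01, 1.614, 0.005, 1.111, -0.053], TCP at [0.214, -0.587, 0.205] pointing down, gripper open.
Joint ranges: [-2.81, 2.81], [-0.39, 2.02], [-1.27, 1.25], [0.06, 2.57], [-1.19, 4.33], [0.19, 2], [-2.82, 2.82]. Speed limits (rad/s): [1.89, 1.89, 2.39, 2.39, 3.01, 3.01, 3.01].

## Interface

Orientations are given as a unit quaternion [x, y, z, w].
In Python, from cell import ctrl gives the robot as it stands. The module is installed in compiled form; this text tells all that it offers.
- The arm moves only by the shell command python3 -m inch 'ROWS' [FORCE]. ROWS is JSON, a list of rows, each a list of 3 entries, a list of its own where there are three numbers: the shift along the world's x, y, z in m, then the turn about the world's z in rad, then the finger opening in m, from 0 to 0.094. A call has 1 to 8 rows; each row shifts and turns the commanded pose from where the row before left it; what a row does not reach is not made up. A row lasts 1/12 s, in which the tool goes at most 41.7 mm and 7.16 degrees, less where a joint would pass 70% of its speed; a pose out of reach is approached as far as the arm can. A call with a gripper value outside its range is refused whole. The fingers move at their own pace and stop on an object; FORCE is the grip in N (left out, the last holds). Time passes only in rows, so rows that do not move let the fingers close. It gives the time, the measured TCP pose, the force, the opening and the grip force at its end, in the units of the state.
- ctrl.get_state(): the state, without advancing time (a new reading comes with each control period).
- ctrl.get_image(name): name is "side" or "top" or "wrist"; returns a dict with "pixels" (400x640x3 uint8, red, green, blue), "depth" (400x640 float32, m along the optical axis (not along the pixel's ray), 0 where there is no reading), "fx", "fy", "cx", "cy" (pixels), "k1" (the pictures are not rectified: a ray, as slopes to the right and down, at radius r is drawn at 1 + k1 r^2 times it, then the intrinsics apply), "extrinsics" (4x4, takes a point from camera to world coordinates); the wrist camera has in their place "mount" (4x4, takes a point from camera to tool coordinates, whose origin is the TCP and whose axes are the flange's). Camera axes: x right, y up, looking along -z (the intrinsics and any distortion apply to the point x, -y, -z); pixel columns grow to the right and rows downward; lengths in m; the calibration is good to about 2 mm. A picture is of the moment at which its call begins: read the wrist's pose just before it.
- ctrl.sign_off(): hands the job in; it is judged then, once.
Trained networks look in a picture, given as the dict that the camera call returned (one of the last four; its "shot" number tells which), for a name from the list of things; names that differ only in an ending like _2 or _b are one class to them, and where a whole thing is asked for, a point or a joint stands for the part that bears it (a point fixed in the world has none). Each returns a list of dicts, best first, with "score" (0 to 1); they miss things now and then, are a little off and sometimes report something else, mostly with a low value. They report only what shows in the picture. A call takes as long as a camera call.
- ctrl.boxes_of(thing, picture): "extent" ([left, top, right, bottom] in pixels, round what is visible of it).
- ctrl.pinpoint(thing, picture): "location" ([row, column] in pixels: a listed point, or the origin of a listed thing).
The state is a dict: "clock": time; "joint_positions": joint angles; "qd": joint speeds; "joint_torque": joint torques, N m; "eef_pos": TCP position; "eef_rot": TCP orientation; "contact_force": force on the tool from outside, world axes, zero at the start; "moment": the same for the moment, N m; "grip_width": opening from 0.0 (shut) to 1.0 (fully open); "grasp_force": force on a finger pad.
Only numpy, scipy, OpenCV 4.12 (cv2) and the standard library are available. Lean on these libraries where they do the work, as an engineer would, in place of code of your own. Each camera call takes 0.05 s, during which the arm holds its last target. There are 200 camera calls.

## Working session

There is one attempt and no reset: what is moved stays moved. The work goes in short steps, Python scripts to look and compute and a shell command to move; the robot and the scene stay as the last step left them, time stands still between calls to the robot, and variables do not carry over. Pictures are saved under pics/ and viewed, at most 10 in all, crops included, and the job is handed in when it is done.

```bash
mkdir -p pics; cat > h.py <<'E'
import numpy as np, cv2
from cell import ctrl
from scipy.spatial.transform import Rotation as R
def pose(s=None):
    s=s or ctrl.get_state(); T=np.eye(4); T[:3,:3]=R.from_quat(s['eef_rot']).as_matrix(); T[:3,3]=s['eef_pos']; return T
def shot(n):
    T=pose(); im=ctrl.get_image(n); im['T']=np.array(im['extrinsics']) if n!='wrist' else T@np.array(im['mount']); return im
def ray(im,r,c):
    K=np.array([[im['fx'],0,im['cx']],[0,im['fy'],im['cy']],[0,0,1.]])
    p=cv2.undistortPoints(np.array([[[c,r]]],float),K,np.array([im['k1'],0,0,0.]))[0,0]
    return im['T'][:3,:3]@np.array([p[0],-p[1],-1]), im['T'][:3,3]
def world(im,r,c,k=1):
    r0,c0=int(round(r)),int(round(c)); d=im['depth'][max(r0-k,0):r0+k+1,max(c0-k,0):c0+k+1]; d=d[d>0]
    if not len(d): return None
    v,o=ray(im,r,c); return o+v*np.median(d)
def tri(obs):
    A=np.zeros((3,3));b=np.zeros(3)
    for im,r,c in obs:
        v,o=ray(im,r,c); v=v/np.linalg.norm(v);P=np.eye(3)-np.outer(v,v);A+=P;b+=P@o
    return np.linalg.solve(A,b)
def save(im,n): cv2.imwrite(f'pics/{n}.png',im['pixels'][:,:,::-1])
E
python3 - <<'E'
from h import *
np.set_printoptions(precision=4,suppress=True)
s=ctrl.get_state();print(s['eef_pos'],s['eef_rot'],s['clock'])
ims={n:shot(n) for n in('side','top')}
for n,im in ims.items():
    save(im,n+'0');print(n,im['T'][:3,3],-im['T'][:3,2])
    for t in ['stopbox','stop_grip','startbox','start','shaker','guard_push','guard_hinge','tape_mid','spraycan_mid','pads_mid']:
        for d in ctrl.pinpoint(t,im)[:2]:
            print(t,round(d['score'],2),np.round(d['location'],1),world(im,*d['location']))
E
cd pics; python3 -c "
import cv2,numpy as np
cv2.imwrite('a.png',cv2.resize(np.vstack([cv2.imread('side0.png'),cv2.imread('top0.png')]),(480,600)))"
```

```text
[ 0.214  -0.5868  0.2048] [ 0.9848  0.174  -0.0002 -0.0006] 0.0
side [0.5559 0.6441 0.88  ] [ 0.0382 -0.6627 -0.7479]
stopbox 0.97 [204.1 359.1] [ 0.504  -0.0647  0.0603]
stop_grip 0.87 [174.8 370.8] [ 0.4768 -0.1108  0.1248]
startbox 0.63 [148.9 377.2] [ 0.4452 -0.307   0.0417]Traceback (most recent call last):
  File "<stdin>", line 8, in <module>
ValueError: it knows: guard_hinge, guard_push, pads_mid, shaker, spraycan_mid, startbox, stop_grip, stopbox, tape_mid
[ WARN:0@0.011] global loadsave.cpp:275 findDecoder imread_('top0.png'): can't open/read file: check file path/integrity
Traceback (most recent call last):
ValueError: all the input arrays must have same number of dimensions, but the array at index 0 has 3 dimension(s) and the array at index 1 has 2 dimension(s)
```

View pics/side0.png

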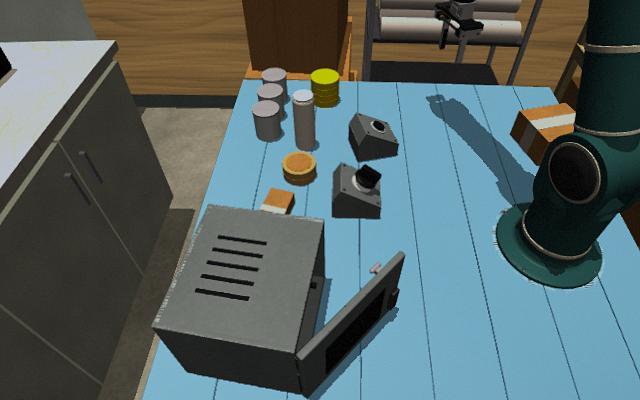

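The side view shows the open guard door at about (350,325), the stop station with its mushroom at (370,177), the start station at (375,130), and the tape, spray can and carton at around (300,170), (304,120) and (278,202).

```bash
python3 - <<'E'
from h import *
np.set_printoptions(precision=4,suppress=True)
ims={n:shot(n) for n in('side','top')}
obs={}
for n,im in ims.items():
    save(im,n+'0');print(n,im['T'][:3,3],-im['T'][:3,2])
    for t in ['stopbox','stop_grip','startbox','shaker','guard_push','guard_hinge','tape_mid','spraycan_mid','pads_mid']:
        for i,d in enumerate(ctrl.pinpoint(t,im)[:2]):
            print(t,round(d['score'],2),np.round(d['location'],1),world(im,*d['location']))
            if i==0: obs.setdefault(t,[]).append((im,*d['location']))
for t,o in obs.items():
    if len(o)>1: print('tri',t,tri(o))
E
```

```text
side [0.5559 0.6441 0.88  ] [ 0.0382 -0.6627 -0.7479]
stopbox 0.63 [201.9 359.9] [ 0.5024 -0.0649  0.0691]
stop_grip 0.71 [175.3 373. ] [ 0.4712 -0.1084  0.1256]
stop_grip 0.49 [204.4 359.6] [ 0.5028 -0.0628  0.0614]
startbox 0.78 [147.  375.7] [ 0.4506 -0.3056  0.0505]
shaker 0.62 [329.2 314. ] [0.6035 0.2668 0.0166]
guard_push 0.97 [274.6 391.1] [0.4526 0.2294 0.1964]
guard_hinge 0.69 [363.1 293. ] [0.6262 0.401  0.1813]
tape_mid 0.77 [170.3 294.9] [ 0.6876 -0.1956  0.0497]
spraycan_mid 0.8 [120.6 301.5] [ 0.6771 -0.3374  0.1196]
pads_mid 0.86 [205.  274.7] [ 0.7314 -0.0706  0.039 ]
top [0.4938 0.0243 1.3418] [ 0.0796 -0.0014 -0.9968]
stopbox 0.81 [233.6 364.9] [ 0.5109 -0.1052  0.1164]
stop_grip 0.68 [249.9 372.5] [ 0.4718 -0.1209  0.1325]
startbox 0.78 [255.4 457.2] [ 0.4548 -0.3357  0.0901]
shaker 0.78 [200.  219.9] [0.6033 0.2619 0.0194]
shaker 0.63 [265.1 220.3] [0.4333 0.2633 0.0033]
guard_push 0.94 [262.2 220.9] [0.4497 0.2222 0.2259]
guard_hinge 0.18 [251.1 371.3] [ 0.4691 -0.1179  0.1336]
tape_mid 0.61 [173.  409.6] [ 0.6656 -0.2297  0.0516]
spraycan_mid 0.91 [170.1 469.5] [ 0.6537 -0.3437  0.1841]
spraycan_mid 0.68 [188.7 147.7] [0.6161 0.3964 0.1966]
pads_mid 0.4 [169.7 469.7] [ 0.6547 -0.3442  0.1842]
pads_mid 0.21 [234.4 368.9] [ 0.5088 -0.1147  0.1176]
tri stopbox [ 0.5055 -0.1155  0.0122]
tri stop_grip [ 0.4705 -0.1234  0.1107]
tri startbox [ 0.4483 -0.3603  0.003 ]
tri shaker [0.604  0.2637 0.0096]
tri guard_push [0.4503 0.2277 0.1934]
tri guard_hinge [ 0.6068 -0.1934 -1.2621]
tri tape_mid [ 0.6831 -0.2386  0.0061]
tri spraycan_mid [ 0.6742 -0.3736  0.0907]
tri pads_mid [ 0.8053 -0.5729 -0.5493]
```

View pics/top0.png

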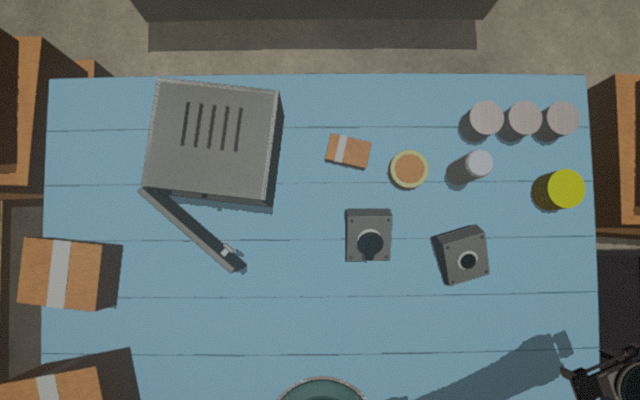

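The top view shows the stop station near (368,240) with its bar roughly along world x. The start station is at (466,258) and the door is swung out to (235,265). Next I raise the tool and bring the wrist camera over the stop.

```bash
python3 -m inch '[[[0,0,0.04],0,0.03],[[0,0,0.04],0,0.03],[[0,0,0.04],0,0.03],[[0.015,0.035,0],0,0.03],[[0.015,0.035,0],0,0.03],[[0.015,0.035,0],0,0.03],[[0.015,0.035,0],0,0.03],[[0.015,0.035,0],0,0.03]]' && python3 -m inch '[[[0.015,0.035,0],0,0.03],[[0.015,0.035,0],0,0.03],[[0.015,0.035,0],0,0.03],[[0.015,0.035,0],0,0.03],[[0.015,0.035,0],0,0.03],[[0.015,0.035,0],0,0.03],[[0,0,0],0,0.03],[[0,0,0],0,0.03]]'
python3 - <<'E'
from h import *
np.set_printoptions(precision=4,suppress=True)
s=ctrl.get_state();print(s['eef_pos'],s['eef_rot'],s['clock'],s['joint_positions'])
im=shot('wrist');save(im,'w1');print(im['mount'],im['fx'])
for t in ['stopbox','stop_grip','startbox']:
  for d in ctrl.pinpoint(t,im)[:2]: print(t,round(d['score'],2),np.round(d['location'],1),world(im,*d['location']))
E
```

```text
clock: 1.92
eef_pos: [0.2895, -0.4104, 0.3255]
eef_rot: [0.985, 0.174, -0.0, 0.0]
contact_force: [0.8, 0.2, 0.1]
grip_width: 0.472
grasp_force: 0.0
clock: 2.58
eef_pos: [0.3798, -0.2007, 0.3257]
eef_rot: [0.984, 0.176, 0.0, 0.0]
contact_force: [-0.2, -0.8, 0.1]
grip_width: 0.321
grasp_force: 0.0
[ 0.3798 -0.2007  0.3257] [0.9844 0.1757 0.0002 0.0003] 2.5833 [ 0.7614 -0.0374 -0.3349  1.8894 -0.0124  1.2869 -0.7874]
[[ 0.0009  0.9642  0.2653  0.0769]
 [ 1.     -0.001   0.0002 -0.0002]
 [ 0.0005  0.2653 -0.9642 -0.1795]
 [ 0.      0.      0.      1.    ]] 292.6497400918814
stopbox 0.77 [ 73.6 299.3] [ 0.4877 -0.1332  0.1395]
stop_grip 0.64 [ 78.8 286.2] [ 0.4773 -0.1202  0.1359]
startbox 0.78 [160.3 423.2] [ 0.4452 -0.3327  0.0854]
```

View pics/w1.png

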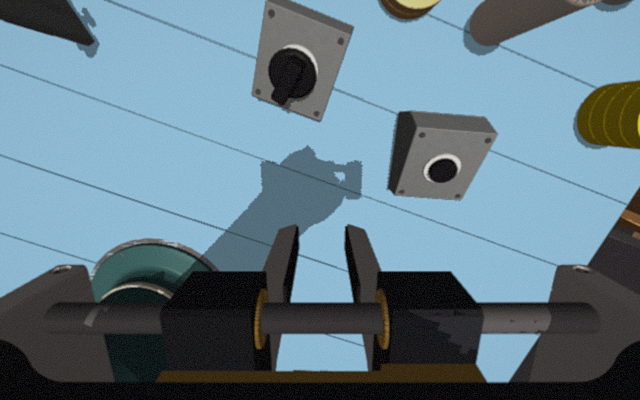

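The wrist view shows the mushroom at about (292,72), with the bar running from there to its lower end at (280,98). The start button is at (442,168). Now I fit the face plane and the bar from depth.

```bash
cat >> h.py <<'E'
def cloud(im):
    K=np.array([[im['fx'],0,im['cx']],[0,im['fy'],im['cy']],[0,0,1.]])
    v,u=np.mgrid[0:400,0:640]; p=cv2.undistortPoints(np.stack([u,v],-1).reshape(-1,1,2).astype(float),K,np.array([im['k1'],0,0,0.]))[:,0]
    d=im['depth'].reshape(-1); X=np.c_[p[:,0]*d,-p[:,1]*d,-d]; m=d>0
    return X[m]@im['T'][:3,:3].T+im['T'][:3,3], im['pixels'].reshape(-1,3)[m]
def stopfit(im,c=(0.5,-0.115),fixed=None):
    P,C=cloud(im); C=C.astype(int); m=(abs(P[:,0]-c[0])<.075)&(abs(P[:,1]-c[1])<.07)&(P[:,2]>.03); P=P[m];C=C[m]
    if fixed is None:
        best=None;rng=np.random.default_rng(0);G=P[C.sum(1)>200]
        for _ in range(500):
            a=G[rng.choice(len(G),3,False)];n=np.cross(a[1]-a[0],a[2]-a[0]);n/=np.linalg.norm(n)+1e-12
            if n[2]<0:n=-n
            if not .8<n[2]<.95: continue
            q=abs((G-a[0])@n)<.002
            if best is None or q.sum()>best.sum(): best=q
        F=G[best];o=F.mean(0);n=np.linalg.svd(F-o)[2][2];n*=np.sign(n[2])
    else: o,n,F=*fixed,P[:0]
    h=(P-o)@n
    return P,C,o,n,h,F
def frame(n):
    ey=np.cross([0,0,1],-n*[1,1,0]);ey/=np.linalg.norm(ey);ex=np.cross(ey,n);return ex,ey
E
cat > fit.py <<'E'
from h import *
import sys
np.set_printoptions(precision=4,suppress=True)
for nm in sys.argv[1:]:
    P,C,o,n,h,F=stopfit(shot(nm)); ex,ey=frame(n)
    print(nm,len(F),'n',n,'tilt',np.arccos(n[2]),'yaw',np.arctan2(ex[1],ex[0]))
    rect=cv2.minAreaRect(np.c_[(F-o)@ex,(F-o)@ey].astype(np.float32)*1000); c=o+ex*rect[0][0]/1000+ey*rect[0][1]/1000
    print(' face',rect,c)
    B=P[(h>.040)&(h<.068)]; D=P[(h>.024)&(h<.038)]
    for q,l in((B,'bar'),(D,'cap')):
        if len(q)>10:
            r=cv2.minAreaRect(np.c_[(q-c)@ex,(q-c)@ey].astype(np.float32)*1000); print(' ',l,len(q),r,'h',np.percentile((q-o)@n,[5,50,95]))
            if l=='bar': print('  bar pca',np.linalg.svd(np.c_[(q-c)@ex,(q-c)@ey]-np.c_[(q-c)@ex,(q-c)@ey].mean(0),full_matrices=False)[2][0])
E
python3 fit.py wrist top
```

```text
wrist 5369 n [-0.4777 -0.0018  0.8785] tilt 0.498007011744694 yaw 0.003696906296555905
 face ((-14.347309112548828, 0.9094200134277344), (126.61426544189453, 110.22016143798828), 0.19768698513507843) [ 0.499  -0.1201  0.0801]
  bar 838 ((0.9304046630859375, -0.26874637603759766), (20.044832229614258, 55.650508880615234), 77.20578002929688) h [0.0464 0.0586 0.0602]
  bar pca [-0.9753  0.221 ]
  cap 1219 ((2.029520034790039, -0.5281410217285156), (62.96990966796875, 59.581783294677734), 73.59756469726562) h [0.0252 0.029  0.0309]
top 898 n [-0.4792 -0.0027  0.8777] tilt 0.499718680559229 yaw 0.005635350367661404
 face ((-8.021018981933594, -2.080768585205078), (127.79421997070312, 110.02291107177734), 0.5339467525482178) [ 0.4995 -0.1192  0.0805]
  bar 226 ((1.3072052001953125, 0.3699932098388672), (20.9642276763916, 57.72118377685547), 78.54898834228516) h [0.0433 0.058  0.062 ]
  bar pca [-0.9713  0.2379]
  cap 272 ((3.888357162475586, 0.6815605163574219), (57.73912048339844, 63.36213302612305), 0.22609330713748932) h [0.0249 0.0288 0.0341]
```

```bash
python3 -m inch '[[[0.0156,0.0161,0],-0.12,0],[[0.0156,0.0161,0],-0.12,0],[[0.0156,0.0161,0],-0.12,0],[[0.0156,0.0161,0],-0.12,0],[[0.0156,0.0161,0],-0.12,0],[[0,0,-0.035],0,0],[[0,0,-0.035],0,0],[[0,0,-0.035],0,0]]' 20 && python3 -m inch '[[[0,0,-0.035],0,0],[[0,0,-0.02],0,0],[[0,0,-0.013],0,0],[[0,0,0],0,0],[[0,0,0],0,0],[[0,0,0],0,0]]'
```

```text
clock: 3.55
eef_pos: [0.4573, -0.1219, 0.2192]
eef_rot: [0.992, -0.125, 0.0, 0.0]
contact_force: [1.2, -0.8, -0.4]
grip_width: 0.005
grasp_force: 0.0
clock: 4.05
eef_pos: [0.4577, -0.122, 0.1534]
eef_rot: [0.992, -0.125, 0.001, 0.0]
contact_force: [-0.4, 0.1, 0.7]
grip_width: 0.006
grasp_force: 0.0
```

```bash
python3 -m inch '[[[0.0055,0.001,-0.010],0,0],[[0.0035,0.001,-0.006],0,0],[[0,0,0],0,0],[[0,0,0],0,0]]' && python3 -m inch '[[[0.002,0,-0.0035],0,0],[[0.002,0,-0.0035],0,0],[[0,0,0],0,0],[[0,0,0],0,0]]' && python3 -m inch '[[[0.001,0,-0.002],0,0],[[0.001,0,-0.002],0,0],[[0,0,0],0,0]]'
```

```text
clock: 4.38
eef_pos: [0.4662, -0.1194, 0.1361]
eef_rot: [0.992, -0.125, -0.0, -0.0]
contact_force: [-0.1, -1.2, -0.4]
grip_width: 0.006
grasp_force: 0.0
clock: 4.72
eef_pos: [0.4703, -0.1196, 0.1295]
eef_rot: [0.992, -0.125, 0.0, 0.0]
contact_force: [-1.6, 0.3, 3.8]
grip_width: 0.001
grasp_force: 2.0
clock: 4.97
eef_pos: [0.4724, -0.1196, 0.1254]
eef_rot: [0.992, -0.125, 0.0, -0.0]
contact_force: [-1.2, 1.5, 2.3]
grip_width: 0.005
grasp_force: 1.4
```

```bash
python3 -m inch '[[[0.001,0,-0.002],0,0],[[0,0,0],0,0],[[0,0,0],0,0]]' && python3 -m inch '[[[0.001,0,-0.002],0,0],[[0,0,0],0,0],[[0,0,0],0,0]]' 
```

```text
clock: 5.22
eef_pos: [0.4733, -0.1197, 0.1235]
eef_rot: [0.992, -0.125, 0.0, 0.0]
contact_force: [-2.3, 1.3, 6.0]
grip_width: 0.006
grasp_force: 3.3
clock: 5.47
eef_pos: [0.4743, -0.1197, 0.1217]
eef_rot: [0.992, -0.125, 0.0, 0.0]
contact_force: [-3.0, 0.6, 8.8]
grip_width: 0.005
grasp_force: 4.3
```

```bash
python3 -m inch '[[[0.001,0,-0.002],0,0],[[0,0,0],0,0],[[0,0,0],0,0]]' && python3 -m inch '[[[0.0005,0,-0.001],0,0],[[0,0,0],0,0],[[0,0,0],0,0]]' 
```

```text
clock: 5.72
eef_pos: [0.475, -0.1199, 0.1206]
eef_rot: [0.992, -0.125, -0.0, 0.0]
contact_force: [-14.0, 1.5, 34.9]
grip_width: 0.003
grasp_force: 18.6
clock: 5.97
eef_pos: [0.4753, -0.12, 0.1202]
eef_rot: [0.992, -0.125, -0.0, 0.001]
contact_force: [-22.2, 2.4, 48.6]
grip_width: 0.005
grasp_force: 26.9
```

```bash
python3 -m inch '[[[-0.002,0,0.004],0,0],[[-0.01,0,0.02],0,0],[[-0.01,0,0.035],0,0],[[-0.01,0,0.038],0,0],[[-0.03,0,0.025],0,0],[[-0.035,0,0.02],0,0],[[-0.015,0,0.02],0,0],[[0,0,0],0,0]]'; python3 fit.py wrist
python3 - <<'E'
from h import *
np.set_printoptions(precision=4,suppress=True)
# door: points in door region, heights 0.13..0.215 from side & top edge from top
for n in ('side','top'):
    im=shot(n);P,C=cloud(im)
    m=(P[:,0]>.38)&(P[:,0]<.63)&(P[:,1]>.15)&(P[:,1]<.43)&(P[:,2]>.21)&(P[:,2]<.24); Q=P[m]
    if n=='top': save(im,'top1')
    r=cv2.minAreaRect(Q[:,:2].astype(np.float32)*1000);print(n,len(Q),r,cv2.boxPoints(r).tolist())
    for t in('guard_push','guard_hinge','shaker'):
        for d in ctrl.pinpoint(t,im)[:1]: print(t,round(d['score'],2),d['location'],world(im,*d['location']))
E
```

```text
clock: 6.63
eef_pos: [0.3626, -0.1203, 0.2838]
eef_rot: [0.992, -0.126, 0.002, 0.001]
contact_force: [0.6, -0.1, 1.4]
grip_width: 0.005
grasp_force: 0.0
wrist 7009 n [-0.477  -0.0023  0.8789] tilt 0.49723143853577567 yaw 0.004870597807504425
 face ((-12.496139526367188, 1.1724777221679688), (109.99554443359375, 126.25411987304688), 89.95985412597656) [ 0.499  -0.1201  0.0801]
  bar 919 ((0.8448657989501953, -0.23613739013671875), (19.98877716064453, 55.06593704223633), 76.86285400390625) h [0.0439 0.047  0.0484]
  bar pca [-0.9744  0.2248]
  cap 75 ((25.77821922302246, -5.701584815979004), (19.73567771911621, 4.412997245788574), 79.17267608642578) h [0.0253 0.0301 0.0373]
side 3400 ((529.45556640625, 280.71514892578125), (260.8425598144531, 201.46250915527344), 89.83091735839844) [[428.33984375, 150.59170532226562], [629.801513671875, 149.99716186523438], [630.5712890625, 410.8385925292969], [429.109619140625, 411.4331359863281]]
guard_push 0.75 [278.2, 392.7] [0.4461 0.2219 0.1707]
guard_hinge 0.91 [359.9, 293.9] [0.6235 0.4014 0.1981]
shaker 0.69 [330.4, 313.7] [0.6042 0.2681 0.0132]
top 2334 ((528.0470581054688, 280.13897705078125), (258.6070556640625, 203.8032684326172), 89.9000473022461) [[425.9200134277344, 151.01341247558594], [629.7229614257812, 150.6578826904297], [630.174072265625, 409.2645263671875], [426.37115478515625, 409.62005615234375]]
guard_push 0.95 [262.9, 220.0] [0.4482 0.2241 0.2268]
guard_hinge 0.9 [187.3, 147.5] [0.618  0.3929 0.209 ]
shaker 0.93 [202.0, 221.9] [ 0.5996  0.2602 -0.0006]
```

The stop is latched: the bar top dropped from 59 to 47 mm. Next is the door geometry.

```bash
cat > door.py <<'E'
from h import *
np.set_printoptions(precision=4,suppress=True)
P,C=cloud(shot('top'))
Rf=P[(abs(P[:,2]-.230)<.02)&(P[:,0]>.57)&(P[:,1]>.08)&(P[:,1]<.45)]
r=cv2.minAreaRect(Rf[:,:2].astype(np.float32)*1000);print('roof',len(Rf),np.median(Rf[:,2]),r[1:],cv2.boxPoints(r).astype(int).tolist())
D=P[(abs(P[:,2]-.226)<.02)&(P[:,0]>.38)&(P[:,0]<.585)&(P[:,1]>.12)&(P[:,1]<.45)]
if len(D)>20:
    r=cv2.minAreaRect(D[:,:2].astype(np.float32)*1000);print('door',len(D),r[1:],cv2.boxPoints(r).astype(int).tolist())
    c=D[:,:2].mean(0);v=np.linalg.svd(D[:,:2]-c,full_matrices=False)[2][0];v*=-np.sign(v[0]);print(c,v,'ang',np.arctan2(-v[0],-v[1]))
E
python3 door.py
```

```text
roof 13984 0.23069598376464362 ((285.3865661621094, 294.9323425292969), 82.13069915771484) [[538, 131], [831, 90], [870, 373], [578, 413]]
door 825 ((241.22024536132812, 16.4990177154541), 48.85872268676758) [[423, 202], [436, 191], [594, 373], [582, 383]]
[0.5068 0.2835] [-0.6558 -0.7549] ang 0.7153045329295292
```

```bash
python3 -m inch '[[[0.005,0.037,0],0,0],[[0.005,0.037,0],0,0],[[0.005,0.037,0],0,0],[[0.005,0.037,0],0,0],[[0.005,0.037,0],0,0],[[0.005,0.037,0],0,0],[[0.005,0.037,0],0,0],[[0.005,0.037,0],0,0]]' && python3 -m inch '[[[0.005,0.037,0],0,0],[[0.005,0.041,0],0,0],[[0,0,0],0,0],[[0,0,0],0,0]]'
```

```text
clock: 7.8
eef_pos: [0.4036, 0.1783, 0.2806]
eef_rot: [0.992, -0.125, 0.0, -0.0]
contact_force: [0.8, -0.2, 1.0]
grip_width: 0.004
grasp_force: 0.0
clock: 8.13
eef_pos: [0.413, 0.2566, 0.2797]
eef_rot: [0.992, -0.123, -0.001, -0.001]
contact_force: [-0.1, -1.6, 0.5]
grip_width: 0.004
grasp_force: 0.0
```

```bash
python3 -m inch '[[[0,0,-0.032],0,0],[[0,0,-0.032],0,0],[[0,0,-0.031],0,0],[[0,0,0],0,0],[[0.013,-0.01,0],0,0],[[0.013,-0.01,0],0,0],[[0,0,0],0,0]]' && python3 -m inch '[[[0.01,-0.009,0],0,0],[[0.01,-0.009,0],0,0],[[0.01,-0.009,0],0,0],[[0.011,-0.0085,0],0,0],[[0.015,-0.0085,0],0,0],[[0.015,-0.008,0],0,0],[[0.014,-0.0075,0],0,0],[[0,0,0],0,0]]'; python3 door.py
```

```text
clock: 8.72
eef_pos: [0.4421, 0.2321, 0.1867]
eef_rot: [0.992, -0.127, 0.0, -0.0]
contact_force: [0.6, -1.3, 1.0]
grip_width: 0.006
grasp_force: 0.0
clock: 9.38
eef_pos: [0.5274, 0.1722, 0.1851]
eef_rot: [0.992, -0.127, -0.0, -0.0]
contact_force: [0.1, 0.4, -0.0]
grip_width: 0.006
grasp_force: 0.0
roof 13564 0.23069426805408 ((281.8797302246094, 279.7445068359375), 82.72762298583984) [[556, 128], [834, 92], [869, 372], [592, 407]]
door 46 ((193.60963439941406, 8.28740119934082), 79.64647674560547) [[548, 132], [556, 130], [591, 321], [582, 322]]
[0.5799 0.2866] [-0.1814 -0.9834] ang 0.1824232165098248
```

```bash
python3 -m inch '[[[0.01,-0.002,0],0,0],[[0.01,-0.002,0],0,0],[[0,0,0],0,0]]' && python3 -m inch '[[[0.006,-0.0015,0],0,0],[[0,0,0],0,0]]' && python3 -m inch '[[[0.005,-0.001,0],0,0],[[0,0,0],0,0]]' && python3 -m inch '[[[0.004,-0.001,0],0,0],[[0,0,0],0,0]]'
```

```text
clock: 9.68
eef_pos: [0.5463, 0.1702, 0.1854]
eef_rot: [0.992, -0.125, 0.0, -0.0]
contact_force: [-0.6, 0.2, -0.7]
grip_width: 0.01
grasp_force: 0.0
clock: 9.85
eef_pos: [0.5505, 0.1698, 0.1853]
eef_rot: [0.992, -0.124, -0.001, -0.0]
contact_force: [-3.5, -0.9, 2.1]
grip_width: 0.006
grasp_force: 1.6
clock: 10.02
eef_pos: [0.5558, 0.1684, 0.1853]
eef_rot: [0.992, -0.125, -0.0, 0.0]
contact_force: [-0.4, -0.0, -0.1]
grip_width: 0.006
grasp_force: 0.2
clock: 10.18
eef_pos: [0.5598, 0.1675, 0.1853]
eef_rot: [0.992, -0.125, -0.0, -0.0]
contact_force: [-1.4, 0.2, -1.3]
grip_width: 0.006
grasp_force: 0.6
```

```bash
python3 -m inch '[[[0.004,-0.0005,0],0,0],[[0,0,0],0,0]]' && python3 -m inch '[[[0.003,-0.0005,0],0,0],[[0,0,0],0,0]]'&& python3 -m inch '[[[0.002,-0.0005,0],0,0],[[0,0,0],0,0]]'; python3 door.py
```

```text
clock: 10.35
eef_pos: [0.5635, 0.1668, 0.1853]
eef_rot: [0.992, -0.125, -0.0, 0.0]
contact_force: [-2.8, -1.2, 0.5]
grip_width: 0.006
grasp_force: 1.4
clock: 10.52
eef_pos: [0.5639, 0.1667, 0.1852]
eef_rot: [0.992, -0.124, -0.003, 0.001]
contact_force: [-26.3, -4.0, 14.6]
grip_width: 0.004
grasp_force: 12.7
clock: 10.68
eef_pos: [0.5641, 0.1666, 0.1852]
eef_rot: [0.992, -0.123, -0.004, 0.002]
contact_force: [-40.8, -4.6, 24.3]
grip_width: 0.008
grasp_force: 20.4
roof 11695 0.23071695680575433 ((281.0296936035156, 267.25531005859375), 82.75851440429688) [[568, 126], [834, 92], [869, 371], [604, 405]]
```

```bash
python3 -m inch '[[[-0.01,0.001,0],0,0],[[-0.03,0.0,0],0,0],[[-0.03,0.0,0],0,0],[[-0.01,0,0.035],0,0],[[-0.01,-0.015,0.035],0,0],[[-0.01,-0.03,0.03],0,0],[[-0.01,-0.035,0],0,0],[[-0.01,-0.035,0],0,0]]' && python3 -m inch '[[[-0.012,-0.035,0],0,0.036],[[-0.012,-0.035,0],0,0.036],[[-0.012,-0.035,0],0,0.036],[[-0.012,-0.035,0],0,0.036],[[-0.012,-0.035,0],0,0.036],[[-0.01,0,0],0,0.036],[[0,0,0],0,0.036]]'; python3 door.py; python3 fit.py wrist; python3 -c "
from h import *
save(shot('side'),'side2');print(ctrl.get_state()['joint_positions'])"
```

```text
clock: 11.4
eef_pos: [0.4494, 0.0525, 0.2857]
eef_rot: [0.992, -0.124, 0.002, 0.0]
contact_force: [0.7, -0.7, -1.0]
grip_width: 0.003
grasp_force: 0.0
clock: 11.98
eef_pos: [0.3779, -0.1234, 0.2843]
eef_rot: [0.992, -0.127, 0.0, 0.0]
contact_force: [0.0, -0.2, -0.4]
grip_width: 0.377
grasp_force: 0.0
roof 14657 0.23056668478612963 ((281.2668762207031, 266.5638122558594), 82.72518157958984) [[568, 126], [833, 92], [868, 371], [604, 405]]
door 234 ((124.67549133300781, 13.611030578613281), 88.34443664550781) [[569, 125], [583, 125], [586, 250], [573, 250]]
[0.5791 0.1709] [-0.068  -0.9977] ang 0.06802794788787143
wrist 6717 n [-0.4775 -0.0033  0.8786] tilt 0.4977793391559531 yaw 0.006903104567128018
 face ((-12.757469177246094, 1.1589584350585938), (109.8887939453125, 126.58544158935547), 89.91939544677734) [ 0.4987 -0.1203  0.0801]
  bar 865 ((1.238037109375, -0.13026142120361328), (19.962268829345703, 55.109580993652344), 77.13269805908203) h [0.0435 0.0469 0.0483]
  bar pca [-0.9754  0.2204]
  cap 88 ((11.997220993041992, 5.092022895812988), (17.38972282409668, 44.719844818115234), 49.91523742675781) h [0.0243 0.0307 0.0369]
[ 0.89997984 -0.074853   -0.62668083  2.00696243 -0.04683329  1.19479636
 -1.52812154]
```

View pics/side2.png

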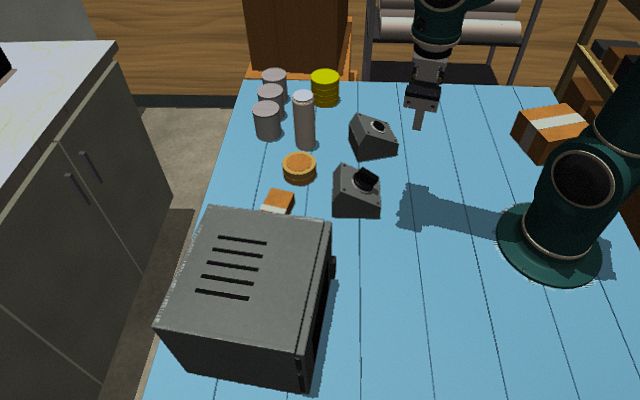

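The door is shut at about (320,300), and the roof and door outline stayed put after the release. I now turn the tool half a turn, which gives the same grasp but leaves wrist range for the whole clockwise turn, and go over the stop.

```bash
python3 -m inch '[[[0.0128,0.0004,0],0.1208,0.04],[[0.0128,0.0004,0],0.1208,0.04],[[0.0128,0.0004,0],0.1208,0.04],[[0.0128,0.0004,0],0.1208,0.04],[[0.0128,0.0004,0],0.1208,0.04],[[0.0128,0.0004,0],0.1208,0.04],[[0.0128,0.0004,0],0.1208,0.04],[[0.0128,0.0004,0],0.1208,0.04]]' && python3 -m inch '[[[0,0,0],0.1208,0.04],[[0,0,0],0.1208,0.04],[[0,0,0],0.1208,0.04],[[0,0,0],0.1208,0.04],[[0,0,0],0.1208,0.04],[[0,0,0],0.1208,0.04],[[0,0,0],0.1208,0.04],[[0,0,0],0.1208,0.04]]' && python3 -m inch '[[[0,0,0],0.1208,0.04],[[0,0,0],0.1208,0.04],[[0,0,0],0.1208,0.04],[[0,0,0],0.1208,0.04],[[0,0,0],0.1208,0.04],[[0,0,0],0.1208,0.04],[[0,0,0],0.1208,0.04],[[0,0,0],0.1208,0.04]]' && python3 -m inch '[[[0,0,-0.035],0.1208,0.04],[[0,0,-0.035],0.1208,0.04],[[0,0,-0.03],0,0.04],[[0,0,-0.02],0,0.04],[[0,0,-0.02],0,0.04],[[0,0,0],0,0.04],[[0,0,0],0,0.04]]'; python3 -c "
from h import *
s=ctrl.get_state();print(s['eef_pos'],s['joint_positions'],2*np.arctan2(s['eef_rot'][1],s['eef_rot'][0]))"
```

```text
clock: 12.8
eef_pos: [0.483, -0.1173, 0.2841]
eef_rot: [0.935, 0.354, 0.0, -0.0]
contact_force: [1.0, 0.0, -0.1]
grip_width: 0.424
grasp_force: 0.0
clock: 13.47
eef_pos: [0.4823, -0.1174, 0.2842]
eef_rot: [0.664, 0.748, 0.0, 0.0]
contact_force: [0.1, 0.6, -0.2]
grip_width: 0.429
grasp_force: 0.0
clock: 14.13
eef_pos: [0.4823, -0.1174, 0.2842]
eef_rot: [0.24, 0.971, 0.0, 0.0]
contact_force: [-0.3, -0.5, -0.4]
grip_width: 0.425
grasp_force: 0.0
clock: 14.72
eef_pos: [0.4819, -0.1174, 0.1441]
eef_rot: [0.124, 0.992, 0.001, -0.0]
contact_force: [-0.1, 0.5, 1.0]
grip_width: 0.423
grasp_force: 0.0
[ 0.4818982  -0.1173609   0.14412601] [ 0.93704591  0.39667046 -0.91288834  1.9660321   0.38044685  0.960756
  1.15973947] 2.8923501425042417
```

```bash
python3 -m inch '[[[-0.001,-0.003,-0.016],0,0.04],[[0,0,-0.015],0,0.04],[[0,0,0],0,0.04]]' && python3 -m inch '[[[0,0,0],0,0.01],[[0,0,0],0,0.01],[[0,0,0],0,0.01],[[0,0,0],0,0.01],[[0,0,0],0,0.01],[[0,0,0],0,0.01]]' 20
```

```text
clock: 14.97
eef_pos: [0.4805, -0.1214, 0.1127]
eef_rot: [0.125, 0.992, 0.0, -0.0]
contact_force: [-0.4, 0.3, -0.7]
grip_width: 0.425
grasp_force: 0.0
clock: 15.47
eef_pos: [0.4813, -0.1212, 0.1139]
eef_rot: [0.125, 0.992, 0.0, 0.001]
contact_force: [0.6, 4.3, 7.3]
grip_width: 0.216
grasp_force: 20.0
```

```bash
python3 -m inch '[[[0,0,0],-0.08,0.01],[[0,0,0],-0.08,0.01],[[0,0,0],-0.08,0.01],[[0,0,0],-0.08,0.01],[[0,0,0],-0.08,0.01]]' && python3 -m inch '[[[0,0,0],-0.08,0.01],[[0,0,0],-0.08,0.01],[[0,0,0],-0.08,0.01],[[0,0,0],-0.08,0.01],[[0,0,0],-0.08,0.01]]'; python3 -c "
from h import *
s=ctrl.get_state();print(s['moment'])"
```

```text
clock: 15.88
eef_pos: [0.4811, -0.1209, 0.1138]
eef_rot: [0.321, 0.947, 0.0, 0.0]
contact_force: [-0.9, 5.4, 7.3]
grip_width: 0.227
grasp_force: 22.0
clock: 16.3
eef_pos: [0.481, -0.121, 0.1138]
eef_rot: [0.503, 0.864, 0.0, 0.0]
contact_force: [-1.1, 5.2, 7.8]
grip_width: 0.233
grasp_force: 21.9
[1.18664347 0.10053096 0.15765962]
```

```bash
python3 -m inch '[[[0,0,0],-0.08,0.01],[[0,0,0],-0.08,0.01],[[0,0,0],-0.08,0.01],[[0,0,0],-0.08,0.01]]' && python3 -m inch '[[[0,0,0],-0.06,0.01],[[0,0,0],-0.06,0.01],[[0,0,0],-0.06,0.01],[[0,0,0],-0.06,0.01]]' ; python3 -c "
from h import *
s=ctrl.get_state();print(s['moment'])
im=shot('side');cv2.imwrite('pics/s3.png',cv2.resize(im['pixels'][110:240,310:450,::-1],None,fx=4,fy=4))"
```

```text
clock: 16.63
eef_pos: [0.4809, -0.1212, 0.1138]
eef_rot: [0.634, 0.773, 0.0, 0.0]
contact_force: [-1.4, 3.4, 7.6]
grip_width: 0.237
grasp_force: 21.2
clock: 16.97
eef_pos: [0.4807, -0.1214, 0.1137]
eef_rot: [0.722, 0.692, 0.0, 0.0]
contact_force: [-2.7, 1.7, 7.3]
grip_width: 0.24
grasp_force: 20.9
[0.43538753 0.37833225 0.29717648]
```

View pics/s3.png

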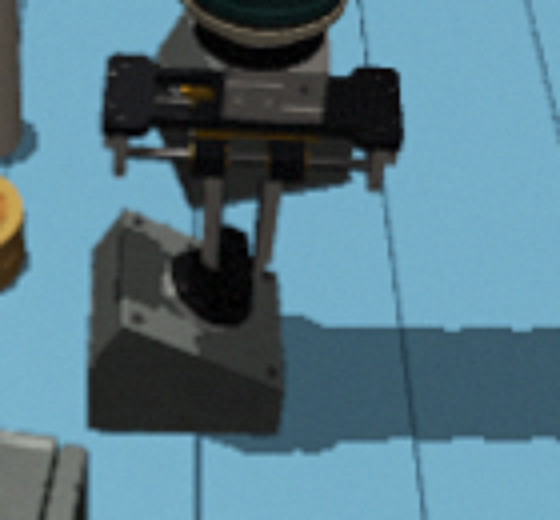

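The crop shows the fingers astride the bar at about (235,250), with the bar turned along y. I keep turning.

```bash
python3 -m inch '[[[0,0,0],-0.06,0.01],[[0,0,0],-0.06,0.01],[[0,0,0],-0.06,0.01],[[0,0,0],-0.06,0.01]]' && python3 -m inch '[[[0,0,0],-0.06,0.01],[[0,0,0],-0.06,0.01],[[0,0,0],-0.06,0.01],[[0,0,0],-0.06,0.01]]' ; python3 -c "
from h import *
s=ctrl.get_state();print(s['moment'])"
```

```text
clock: 17.35
eef_pos: [0.4804, -0.1217, 0.1136]
eef_rot: [0.8, 0.6, -0.0, 0.0]
contact_force: [-4.4, 1.6, 10.3]
grip_width: 0.234
grasp_force: 20.1
clock: 17.68
eef_pos: [0.4799, -0.1218, 0.1137]
eef_rot: [0.866, 0.5, -0.001, -0.0]
contact_force: [-10.8, 0.6, 13.9]
grip_width: 0.237
grasp_force: 20.1
[0.48310862 2.4349178  0.353264  ]
```

```bash
python3 -m inch '[[[0,0,0],0,0.05],[[0,0,0],0,0.05],[[0,0,0],0,0.05],[[0,0,0],0,0.05]]' && python3 -m inch '[[[0,0,0.01],0,0.05],[[0,0,0.03],0,0.05],[[0,0,0.04],0,0.05],[[0,0,0.04],0,0.05],[[-0.04,0,0.04],0,0.05],[[-0.04,0,0],0,0.05],[[-0.04,0,0],0,0.05],[[-0.03,0,0],0,0.05]]'; python3 fit.py top side; python3 door.py; python3 -c "
from h import *
im=shot('side');save(im,'s4')"
```

```text
clock: 18.02
eef_pos: [0.4801, -0.1215, 0.1131]
eef_rot: [0.865, 0.502, -0.0, -0.0]
contact_force: [-6.5, 2.5, 3.3]
grip_width: 0.483
grasp_force: 2.8
clock: 18.68
eef_pos: [0.339, -0.1214, 0.2633]
eef_rot: [0.865, 0.501, 0.0, 0.001]
contact_force: [0.9, 0.1, 0.5]
grip_width: 0.531
grasp_force: 0.0
top 902 n [-0.4841  0.006   0.875 ] tilt 0.5053470623882018 yaw -0.012374252241012434
 face ((-6.565166473388672, -2.452190399169922), (128.08627319335938, 109.75166320800781), 1.1932623386383057) [ 0.4996 -0.1189  0.0808]
  bar 247 ((0.6671303510665894, -0.7429580688476562), (56.131309509277344, 21.53659439086914), 69.75249481201172) h [0.0423 0.0569 0.062 ]
  bar pca [-0.3345 -0.9424]
  cap 238 ((2.6254777908325195, 2.886920928955078), (55.71603775024414, 62.25218200683594), 48.19575881958008) h [0.0251 0.0283 0.0342]
side 584 n [-0.4893 -0.0091  0.872 ] tilt 0.5114328122193953 yaw 0.018654786556592976
 face ((-12.154869079589844, -10.321304321289062), (112.47309875488281, 123.51118469238281), 88.81742095947266) [ 0.5009 -0.1187  0.08  ]
  bar 142 ((2.982588768005371, 1.729593276977539), (56.978050231933594, 19.816917419433594), 69.19678497314453) h [0.0426 0.0569 0.0597]
  bar pca [0.3434 0.9392]
  cap 182 ((2.477010726928711, 3.7260665893554688), (56.33939743041992, 60.19728088378906), 71.45118713378906) h [0.0248 0.0279 0.0349]
roof 14669 0.2306260541471894 ((280.89251708984375, 266.72161865234375), 82.68891906738281) [[568, 126], [833, 92], [868, 371], [604, 405]]
door 234 ((125.05709838867188, 13.48130989074707), 89.00711059570312) [[569, 125], [583, 125], [585, 250], [571, 250]]
[0.5791 0.1705] [-0.0682 -0.9977] ang 0.06830271967089134
```

View pics/s4.png

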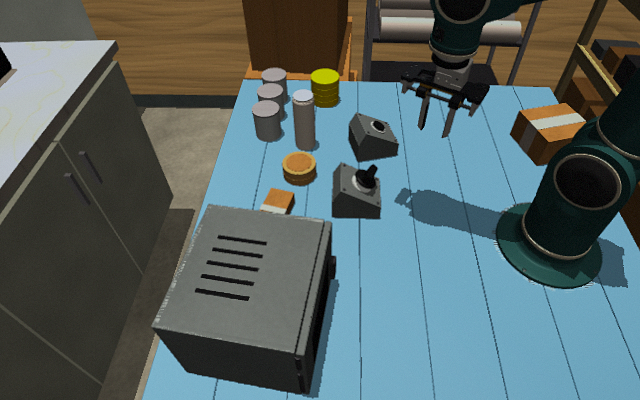

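The view shows the stop standing up with its bar across at (368,177), the door shut, and the bystanders where they were. One fixed-plane check on the stop's height, then I hand in.

```bash
python3 - <<'E'
from h import *
n=np.array([-.4794,-.0025,.8776])
P,C,o,n,h,F=stopfit(shot('top'),fixed=(np.array([.4995,-.1192,.0805]),n))
b=h[(h>.04)&(h<.068)];c=h[(h>.024)&(h<.038)];print(np.percentile(b,[25,50,75,90]),np.median(c))
G=h[(C.sum(1)>200)&(abs(h)<.006)];print('face',np.median(G))
E
```

```text
[0.05307433 0.05758806 0.05969746 0.06130124] 0.02919638956003884
face 0.00021048669094843176
```

Same heights as at the start (58 and 29 mm), so the stop is fully up.

```bash
python3 -c "
from cell import ctrl
print(ctrl.sign_off())"
```

```text
the job is handed in; nothing more can be done
None
```

The job is done and handed in: I pressed the stop until it latched, pushed the guard door shut onto its catch, and turned the knob until the stop sprang fully up again, about 19 s in on the robot's clock, without going near the start button, tape rolls, spray can or carton.

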